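# Move a coffee grinder over to another recipe at its index ring

## Robot

A 7-joint arm with a two-finger parallel gripper is mounted at the origin on a cart in front of the work surface, level with it; the furniture and walls round the work are solid. World frame = base frame: x ahead of the robot, y to its left, z up, the work surface at z = 0. Lengths are in m, angles in rad, forces in N, time in s.
With the tool pointing down it reaches from about 0.425 to 0.925 m from the base axis. Payload 6.8 kg.
Tool frame: the origin (TCP) lies at the very end of the fingers, on their centre line; the grasp point (between the pads) lies tcp_to_grasp behind it (tcp_to_grasp is the distance from the TCP to the grasp point, in m); z points along the fingers, y is the line along which they close (so a half turn about z gives the same grasp; the last joint's range is limited). The gripper opens to 85 mm and grips with 20 to 120 N. Pads are 22 mm wide; open, the fingers measure 114 mm over their backs; the gripper's body (76 mm by 85 mm) begins 54 mm behind the grasp point. The pads swing forward as they close: fully open they stand 13 mm farther back than shut.
Start: joints at [-1.415, 0.477, 0.022, 1.555, -0.011, 1.109, -0.083], TCP at [0.176, 0.652, 0.231] pointing down, gripper open.
Joint ranges: [-2.96, 2.96], [-0.34, 2.1], [-1.41, 1.46], [0.24, 2.44], [-1.37, 4.51], [0.17, 1.92], [-2.96, 2.96]. Speed limits (rad/s): [2.39, 2.39, 3.14, 3.14, 3.14, 3.14, 3.14].

## Interface

Orientations are given as a unit quaternion [x, y, z, w].
In Python, from rig import sense, get_image, hand_in, tcp_to_grasp gives the robot as it stands. The module is installed in compiled form; this text tells all that it offers.
- The arm moves only by the tool servo_tool, never from a script. Its argument "motion" is a list of rows, each a list of 3 entries, a list of its own where there are three numbers: the turn, a rotation vector about the tool's x, y, z in rad, then the shift along the tool's x, y, z in cm, then the closure, from 0 (fully open) to 1 (shut). In form: [[[ax, ay, az], [dx, dy, dz], fingers], ...]. A call has 1 to 20 rows; each row shifts and turns the commanded pose from where the row before left it, along the tool's axes as they then stand; what a row does not reach is not made up. A row lasts 1/8 s, in which the tool goes at most 62.5 mm and 10.7 degrees, less where a joint would pass 70% of its speed; a pose out of reach is approached as far as the arm can. A call is refused whole if a number of a shift passes 6.25 or a number of a turn 0.188, either way. A call with a gripper value outside its range is refused whole. The fingers move at their own pace and stop on an object; "newtons" is the grip in N (left out, the last holds). Time passes only in rows, so rows that do not move let the fingers close. It gives the time, the measured TCP pose, the force, the opening and the grip force at its end, in the units of the state.
- sense(): the state, without advancing time (a new reading comes with each control period).
- get_image(name): name is "scene" or "side" or "wrist"; returns a dict with "color" (420x560x3 uint8, blue, green, red), "fx", "fy", "cx", "cy" (pixels), "R" (3x3) and "t" (3): a world point X has camera coordinates R X + t; the wrist camera has in their place "mount" (4x4, takes a point from camera to tool coordinates, whose origin is the TCP and whose axes are the flange's). Camera axes: x right, y down, z forward; pixel columns grow to the right and rows downward; lengths in m; the calibration is good to about 2 mm. The wrist camera is an equidistant fisheye: a pixel r from the principal point sees the ray r / f radians off the axis. A picture is of the moment at which its call begins: read the wrist's pose just before it. There is no depth.
- hand_in(): hands the job in; it is judged then, once.
The state is a dict: "time": time; "joint_pos": joint angles; "dq": joint speeds; "tau": joint torques, N m; "eef_pos": TCP position; "orientation": TCP orientation; "ft_force": force on the tool from outside, world axes, zero at the start; "ft_torque": the same for the moment, N m; "finger_gap": opening from 0.0 (shut) to 1.0 (fully open); "grip_force": force on a finger pad.
Only numpy, scipy, OpenCV 4.12 (cv2) and the standard library are available. Lean on these libraries where they do the work, as an engineer would, in place of code of your own. Each camera call takes 0.05 s, during which the arm holds its last target. There are 200 camera calls.

## Task

This grinder serves two recipes, each marked by a small wooden marker on the rim of its index ring. Change it over to the recipe of the ball-headed marker: pull the sprung index pin up out of its hole, turn the collar with it, and let the pin drop fully home in the hole right beside that marker. Work gently: never force the collar while the pin is caught in a hole or press the pin hard onto the ring, and leave the other things on the counter where they are.

Things in the scene. Friction and masses are not known exactly. Their poses are not given: they have to be found in the camera images.
- grinder: coffee grinder, fixed on the counter: white motor housing 112 mm wide and 150 mm tall at the back, aluminium grinding chamber of 168 mm diameter in front, on a dark foot 240 x 136 mm. Origin at counter height under the upright axis of its chamber, ring and collar; its -x axis is its front, z up. Its parts stand no higher than 227 mm over the counter except the pin's knob.
- hole_ring: flat steel index ring, fixed on top of the chamber, 180 mm diameter, its upper face 186 mm above the counter. Seven bushed holes of 9.6 mm diameter and 10 mm depth lie on a circle of 58 mm radius round the axis, over its front half. They are not evenly spaced: neighbours are 21 to 27 degrees apart, closer together towards the fine end. Origin and axes as grinder.
- collar (a joint): turn of the knurled aluminium collar (88 mm diameter, 12 mm thick) about the upright axis, rad; 0 = the pin's lug points to the grinder's front (-x), positive = clockwise seen from above. Stops at -1.19 and +1.38. It starts at 0, where the pin sits in a hole. The collar is stiff: about 5 N at the knob to turn it, and it stays where it is left.
- index_pin (a joint): height of the index pin over its home position, m: 0 = fully home in a hole, 0.008 = its tip rests on the face of the ring between holes, over 0.008 = clear of the ring, 0.013 = upper stop. A spring presses it down with about 5 N at home and 8 N at 0.008 m.
- knob (a point): centre of the black cylindrical knob on top of the index pin, 23 mm diameter, 26 mm tall, 227 mm above the counter when home. It is the handle for the pin: it stands upright over the collar's lug at 58 mm from the axis, turns with the collar and rises with the pin. The lug below it (26 mm wide, top face 28 mm under this point) and the guide bush (17 mm diameter, top 16 mm under it) do not rise.
- pin_rod: steel rod of the index pin, 8 mm diameter, flat tip; moves with the knob. Origin on the rod's axis, 1 mm above the ring's upper face when home.
- ball_marker: dark wooden marker with a ball head, 19 mm tall, ball 16 mm diameter, stuck by hand on the rim of the ring about 83 mm from the axis, outward of its hole but up to 7 degrees to one side of it, so it tells which hole is meant and not exactly where that hole is. Its hole is the second from the pin's first hole, on one side or the other. Origin at its foot. Fixed.
- square_marker: low square block of the same dark wood, 16 x 16 x 7 mm, standing in the same way by the second hole on the other side of the pin's first hole; marks the other recipe. Origin at its foot. Fixed.
- dosing_cup: steel cup, 56 mm diameter, 55 mm tall, on the grinder's foot under its chute; loose. Origin under its centre.
- tamper: tamper standing beside the grinder, 58 mm diameter, 84 mm tall; loose, leave alone. Origin under its centre.
- saucer: saucer, 114 mm diameter; loose, leave alone.
- espresso_cup: espresso cup on the saucer, 51 mm tall; loose, leave alone.
- service_bell: counter bell, 69 mm diameter, 59 mm tall; loose, leave alone.
- portafilter_spare: portafilter lying on the counter, 201 mm long; loose, leave alone.
- spoon: teaspoon, 140 mm long, lying on the counter; loose, leave alone.

How it is judged:
By the outcome, as a careful person would: the job done as asked, in the order asked, and still so for the second after the job is handed in, with the robot touching nothing.
It also fails if it takes over 40 s, if anything falls off the work surface, if the arm or the gripper's body presses on something with over 40 N, if the wrist force passes 120 N, or if a joint passes its speed limit or range.

## Working session

There is one attempt and no reset: what is moved stays moved. The work goes in short steps, Python scripts to look and compute and a tool call to move; the robot and the scene stay as the last step left them, time stands still between calls to the robot, and variables do not carry over. Pictures are saved under pics/ and viewed, at most 10 in all, crops included, and the job is handed in when it is done.

Besides the shell and the picture viewer there is one more tool, called after "Emit:" in YAML: its name, and indented under it one key for each argument. servo_tool: Moves the arm, as the interface text tells. Its arguments: {"type":"object","properties":{"motion":{"type":"array","items":{"type":"array"}},"newtons":{"type":"number"}},"required":["motion"]}

```bash
mkdir -p pics; python3 - <<'E'
from rig import *
import cv2
s=sense();print({k:s[k] for k in("time","eef_pos","orientation","finger_gap","ft_force")},tcp_to_grasp)
for n in("scene","side","wrist"):
    i=get_image(n);cv2.imwrite(f"pics/{n}0.png",i["color"]);print(n,{k:(v.round(4).tolist() if hasattr(v,'round') and not isinstance(v,float) else v) for k,v in i.items() if k!="color"})
a=cv2.imread("pics/scene0.png");b=cv2.imread("pics/side0.png")
import numpy as np
cv2.imwrite("pics/both.png",cv2.resize(np.hstack([a,b]),(800,300)))
E
```

```text
{'time': 0.0, 'eef_pos': array([0.17583316, 0.65107433, 0.23033709]), 'orientation': array([ 1.31484014e-01,  9.91317873e-01, -9.07525115e-04, -6.49441189e-05]), 'finger_gap': 1.0008472211793007, 'ft_force': array([-0.51586111,  1.17572312, -0.39953875])} 0.0187
scene {'fx': 379.5370836929436, 'fy': 379.5370836929436, 'cx': 274.0177896675399, 'cy': 208.82845992027313, 'R': [[0.5911, -0.8065, 0.013], [-0.6759, -0.504, -0.5376], [0.4402, 0.309, -0.8431]], 't': [-0.2979, 0.4145, 0.9465]}
side {'fx': 423.5998244123078, 'fy': 423.5998244123078, 'cx': 277.1190716392514, 'cy': 207.0155504641821, 'R': [[0.0508, -0.9986, -0.0172], [-0.4295, -0.0063, -0.903], [0.9016, 0.0533, -0.4292]], 't': [-0.0227, 0.3508, 1.0972]}
wrist {'fx': 325.19226210127806, 'fy': 325.19226210127806, 'cx': 283.44252602261577, 'cy': 210.24845683608075, 'mount': [[-0.0, -0.9504, -0.311, 0.0798], [1.0, 0.0, -0.0, -0.0006], [0.0, -0.311, 0.9504, -0.1429], [0.0, 0.0, 0.0, 1.0]]}
```

View pics/scene0.png

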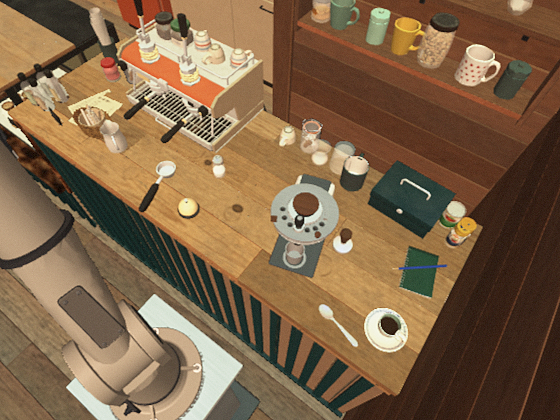

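View pics/side0.png

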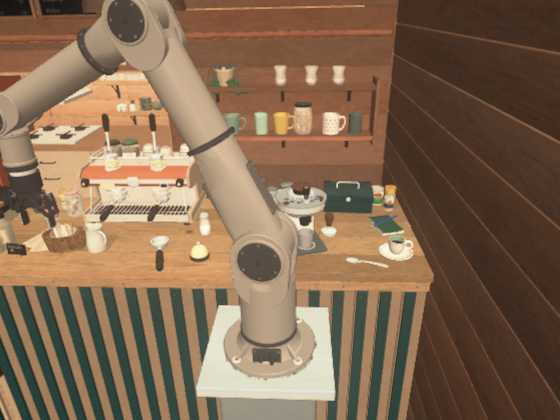

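The scene view shows the grinder ring centred near (305,213) with the knob in front at about (300,220). In the side view it is near (300,200), partly behind the arm. I'll crop the scene view and measure the ring.

```bash
cat > h.py <<'E'
import numpy as np,cv2
from rig import *
from scipy.spatial.transform import Rotation as Ro
def cast(i,u,v,z):
    d=i["R"].T@np.array([(u-i["cx"])/i["fx"],(v-i["cy"])/i["fy"],1]);o=-i["R"].T@i["t"]
    return o+d*(z-o[2])/d[2]
def proj(i,X):
    c=i["R"]@np.array(X)+i["t"];return np.array([i["fx"]*c[0]/c[2]+i["cx"],i["fy"]*c[1]/c[2]+i["cy"]])
def wpose(s,i):
    M=i["mount"];R=Ro.from_quat(s["orientation"]).as_matrix();return R@M[:3,:3],R@M[:3,3]+s["eef_pos"]
def wcast(s,i,u,v,z):
    Rw,o=wpose(s,i);x=np.array([u-i["cx"],v-i["cy"]]);r=np.hypot(*x);th=r/i["fx"]
    d=Rw@np.r_[x/max(r,1e-9)*np.sin(th),np.cos(th)];return o+d*(z-o[2])/d[2]
def wproj(s,i,X):
    Rw,o=wpose(s,i);c=Rw.T@(np.array(X)-o);r=np.hypot(c[0],c[1]);th=np.arctan2(r,c[2])
    return np.array([i["cx"],i["cy"]])+c[:2]/r*th*i["fx"]
E
python3 - <<'E'
from h import *
i=get_image("scene")
for n,u,v,z in(("ringc",305,213,.186),("left",271,213,.186),("right",339,213,.186),("front",302,243,.186),("back",308,184,.186),("knob",299,219,.227)):print(n,cast(i,u,v,z).round(3))
c=i["color"][170:290,240:380];cv2.imwrite("pics/c1.png",cv2.resize(c,None,fx=5,fy=5,interpolation=cv2.INTER_CUBIC))
E
```

```text
ringc [ 0.515 -0.089  0.186]
left [ 0.462 -0.018  0.186]
right [ 0.569 -0.16   0.186]
front [ 0.438 -0.132  0.186]
back [ 0.598 -0.043  0.186]
knob [ 0.469 -0.098  0.227]
```

View pics/c1.png

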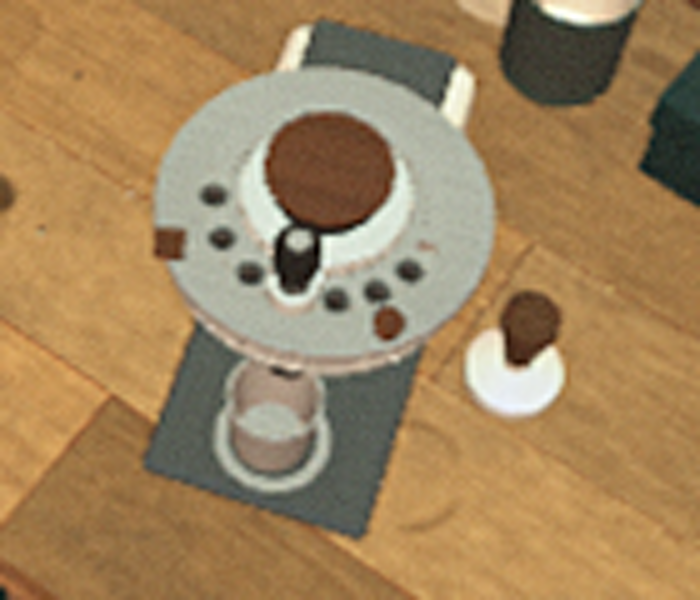

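The crop shows the ball marker at (389,322) on the right and the square marker at (169,243) on the left. The target hole is the second to the right, at (376,291). The knob top is at about (299,240).

```bash
cat > m.py <<'E'
from h import *
from scipy.optimize import least_squares
i=get_image("scene")
P=lambda x,y,z:cast(i,240+(x+.5)/5-.5,170+(y+.5)/5-.5,z)
# refine hole centres by dark centroid
g=cv2.cvtColor(i["color"],cv2.COLOR_BGR2GRAY).astype(float)
H=[]
for x,y in((213,195),(221,238),(250,273),(336,299),(376,291),(409,270)):
    u,v=240+x/5,170+y/5;a,b=int(round(u)),int(round(v))
    w=np.clip(130-g[b-3:b+4,a-3:a+4],0,None);yy,xx=np.mgrid[b-3:b+4,a-3:a+4]
    H.append(cast(i,(w*xx).sum()/w.sum(),(w*yy).sum()/w.sum(),.186)[:2])
H=np.array(H)
f=lambda c:np.hypot(*(H-c[:2]).T)-c[2]
r=least_squares(lambda c:f([*c,.058]),[.515,-.09]);print("centre",r.x.round(4),"res mm",(r.fun*1e3).round(1))
rim=np.array([P(*p,.186)[:2] for p in((155,195),(495,205),(325,68),(240,80),(430,108))])
print("rim r",np.hypot(*(rim-r.x).T).round(4))
ang=lambda p:np.degrees(np.arctan2(*(np.array(p)[:2]-r.x)[::-1]))%360
k=P(299,238,.240);print("knobtop",k.round(4),np.hypot(*(k[:2]-r.x)),ang(k))
print("holes",[round(ang(h),1) for h in H])
print("ball",ang(P(389,322,.197)),"square",ang(P(169,243,.193)),"target",H[4])
E
python3 m.py
```

```text
centre [ 0.5207 -0.0832] res mm [ 0.1 -0.1  0.  -0.2  0.3 -0. ]
rim r [0.0886 0.0898 0.0889 0.0907 0.0867]
knobtop [ 0.4667 -0.0997  0.24  ] 0.05646273034947807 196.92091598825132
holes [np.float64(121.5), np.float64(148.1), np.float64(173.3), np.float64(219.6), np.float64(241.0), np.float64(262.4)]
ball 236.73840480206218 square 145.43395231997422 target [ 0.49250452 -0.13420138]
```

```bash
python3 - <<'E'
from h import *
i=get_image("scene")
for n,u,v,z in(("machR",208,150,0),("machL",112,92,0),("handle",165,135,.12),("handle2",128,115,.12),("pitcher",113,128,.1)):print(n,cast(i,u,v,z).round(3))
i=get_image("side")
for n,u,v,z in(("machR",197,217,0),("machL",84,217,0)):print(n,cast(i,u,v,z).round(3))
E
```

```text
machR [0.634 0.385 0.   ]
machL [0.634 0.889 0.   ]
handle [0.53  0.455 0.12 ]
handle2 [0.52  0.617 0.12 ]
pitcher [0.46  0.632 0.1  ]
machR [0.715 0.347 0.   ]
machL [0.707 0.825 0.   ]
```

Emit:
servo_tool:
  motion:
    - [[0,0,0],[0,0,-4],0.2]
    - [[0,0,0],[0,0,-4],0.2]
    - [[0,0,0],[-4.5,-3,0],0.2]
    - [[0,0,0],[-4.5,-3,0],0.2]
    - [[0,0,0],[-4.5,-3,0],0.2]
    - [[0,0,0],[-4.5,-3,0],0.2]
    - [[0,0,0],[-4.5,-3,0],0.2]
    - [[0,0,0],[-4.5,-3,0],0.2]
    - [[0,0,0],[-4.5,-3,0],0.2]
    - [[0,0,0],[-4.3,-2.6,0],0.2]
    - [[0,0,0],[-1.2,-4.1,0],0.2]
    - [[0,0,0],[-1.2,-4.1,0],0.2]
    - [[0,0,0],[-1.2,-4.1,0],0.2]
    - [[0,0,0],[-1.2,-4.1,0],0.2]
    - [[0,0,0],[-1.2,-4.1,0],0.2]
    - [[0,0,0],[-1.2,-4.1,0],0.2]
    - [[0,0,0],[-1.2,-4.1,0],0.2]
    - [[0,0,0],[-1.2,-4.1,0],0.2]

```text
time: 2.6
eef_pos: [0.4671, -0.0126, 0.3115]
orientation: [0.132, 0.991, 0.0, 0.0]
ft_force: [1.1, 0.2, 0.1]
finger_gap: 0.801
grip_force: 0.0
```

Emit:
servo_tool:
  motion:
    - [[0,0,0.18],[0,0,0],0.2]
    - [[0,0,0.18],[0,0,0],0.2]
    - [[0,0,0.18],[0,0,0],0.2]
    - [[0,0,0.18],[0,0,0],0.2]
    - [[0,0,0.18],[0,0,0],0.2]
    - [[0,0,0.18],[0,0,0],0.2]
    - [[0,0,0.18],[0,0,0],0.2]
    - [[0,0,0.18],[0,0,0],0.2]
    - [[0,0,0.18],[0,0,0],0.2]
    - [[0,0,0.18],[0,0,0],0.2]
    - [[0,0,0.18],[0,0,0],0.2]
    - [[0,0,0.18],[0,0,0],0.2]
    - [[0,0,0.18],[0,0,0],0.2]
    - [[0,0,0.18],[0,0,0],0.2]
    - [[0,0,0.06],[0,0,0],0.2]
    - [[0,0,0],[0,0,0],0.2]
    - [[0,0,0],[0,0,0],0.2]

```text
time: 4.72
eef_pos: [0.4672, -0.0112, 0.3114]
orientation: [0.989, 0.149, 0.0, -0.0]
ft_force: [-0.4, -0.2, 0.5]
finger_gap: 0.801
grip_force: 0.0
```

```bash
cat > st.py <<'E'
from h import *
def show(s):
    R=Ro.from_quat(s["orientation"]).as_matrix()
    print("t",round(s["time"],2),"p",s["eef_pos"].round(4),"yang",np.degrees(np.arctan2(R[1,1],R[0,1])).round(1),"tilt",R[:,2].round(3),"gap",round(s["finger_gap"],3),"F",s["ft_force"].round(1),"q",np.round(s["joint_pos"],2))
    return R
def togo(s,X,yang):
    R=show(s);d=R.T@(np.array(X)-s["eef_pos"])*100
    print("go tool cm",d.round(2),"turn tool z",np.radians(-(yang-np.degrees(np.arctan2(R[1,1],R[0,1])))).round(3))
E
python3 - <<'E'
from st import *
s=sense();i=get_image("wrist")
togo(s,[.4655,-.1000,.31],-73.1)
for n,X in(("knob",[.4655,-.1,.24]),("target",[.4925,-.1342,.186]),("axis",[.5207,-.0832,.186])):print(n,wproj(s,i,X).round(1))
cv2.imwrite("pics/w1.png",i["color"])
E
```

```text
t 4.72 p [ 0.4672 -0.0112  0.3114] yang -72.9 tilt [ 0.  0. -1.] gap 0.801 F [-0.4 -0.2  0.5] q [-0.61  0.04  0.53  1.96 -0.02  1.16 -1.35]
go tool cm [-2.78  8.43  0.14] turn tool z 0.004
knob [393.2 256.6]
target [418.  214.2]
axis [380.9 168.2]
```

View pics/w1.png

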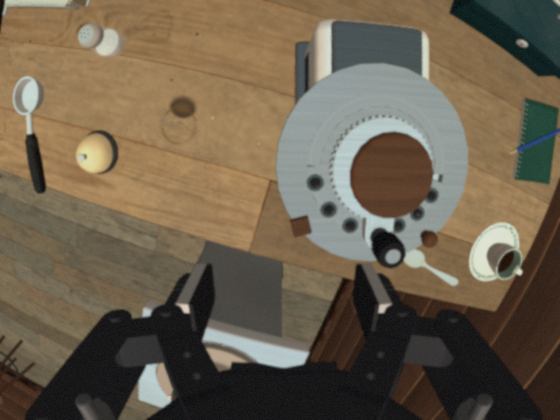

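The wrist view shows the knob top at (392,257) and the second hole on the ball's side at (417,214). Both match the predictions within 1 px. I'll move over the knob and descend.

Emit:
servo_tool:
  motion:
    - [[0,0,0],[-0.7,2.1,0],0.2]
    - [[0,0,0],[-0.7,2.1,0],0.2]
    - [[0,0,0],[-0.7,2.1,0],0.2]
    - [[0,0,0],[-0.7,2.1,0],0.2]
    - [[0,0,0],[0,0,0],0.2]
    - [[0,0,0],[0,0,0],0.2]

```text
time: 5.52
eef_pos: [0.4652, -0.0989, 0.3112]
orientation: [0.989, 0.149, -0.0, -0.0]
ft_force: [0.8, -0.5, 0.9]
finger_gap: 0.794
grip_force: 0.0
```

```bash
python3 - <<'E'
from st import *
s=sense();i=get_image("wrist")
togo(s,[.4652,-.1002,.2085],-73.0)
for n,X in(("knob",[.4652,-.1002,.24]),("target",[.4925,-.1342,.186]),("axis",[.5207,-.0832,.186])):print(n,wproj(s,i,X).round(1))
cv2.imwrite("pics/w2.png",i["color"])
E
```

```text
t 5.53 p [ 0.4652 -0.0989  0.3112] yang -72.9 tilt [-0.  0. -1.] gap 0.794 F [ 0.8 -0.5  0.9] q [-0.5   0.05  0.62  1.94 -0.03  1.16 -1.15]
go tool cm [-0.04  0.13 10.27] turn tool z 0.002
knob [284.6 223.6]
target [331.9 183.6]
axis [284.6 133.8]
```

View pics/w2.png

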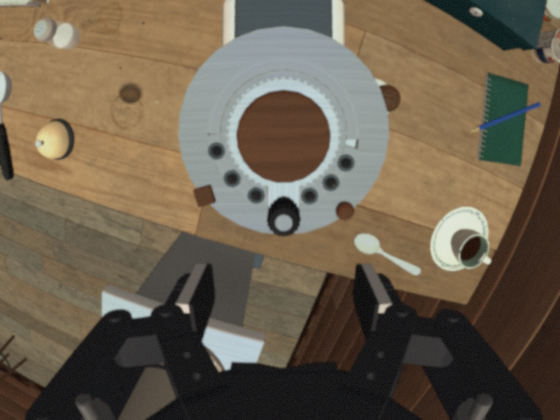

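The knob sits at (284,222), centred between the fingers, and the target hole is at (331,183). I'll refine the hole angles from this closer view.

```bash
python3 - <<'E'
from st import *
from scipy.optimize import least_squares
s=sense();i=get_image("wrist");g=cv2.cvtColor(i["color"],cv2.COLOR_BGR2GRAY).astype(float)
H=[]
for a,b in((217,151),(232,178),(256,195),(309,195),(330,182),(346,162)):
    p=slice(b-7,b+8),slice(a-7,a+8);w=np.clip(90-g[p],0,None);yy,xx=np.mgrid[p]
    H.append(wcast(s,i,(w*xx).sum()/w.sum(),(w*yy).sum()/w.sum(),.186)[:2])
H=np.array(H);r=least_squares(lambda c:np.hypot(*(H-c).T)-.058,[.52,-.083]);c=r.x
A=lambda p:np.degrees(np.arctan2(p[1]-c[1],p[0]-c[0]))%360
print(c.round(4),(r.fun*1e3).round(1),[round(A(h),1) for h in H],H[4])
k=wcast(s,i,284,222,.240);print(k.round(4),A(k),np.hypot(*(k[:2]-c)))
E
```

```text
[ 0.5213 -0.0817] [-0.1  0.   0.   0.  -0.1 -0. ] [np.float64(121.2), np.float64(148.3), np.float64(173.3), np.float64(219.6), np.float64(241.2), np.float64(262.1)] [ 0.49333021 -0.13245479]
[ 0.4662 -0.0992  0.24  ] 197.66172972016824 0.05776793001647735
```

Emit:
servo_tool:
  motion:
    - [[0,0,0],[0,0.1,3],0.2]
    - [[0,0,0],[0,0,3],0.2]
    - [[0,0,0],[0,0,2],0.2]
    - [[0,0,0],[0,0,1.3],0.2]
    - [[0,0,0],[0,0,0.8],0.3]
    - [[0,0,0],[0,0,0],0.4]
    - [[0,0,0],[0,0,0],0.5]
    - [[0,0,0],[0,0,0],0.5]
  newtons: 40

```text
time: 6.62
eef_pos: [0.4658, -0.1008, 0.2108]
orientation: [0.989, 0.148, 0.001, -0.0]
ft_force: [-0.9, 0.1, 0.0]
finger_gap: 0.505
grip_force: 0.0
```

Emit:
servo_tool:
  motion:
    - [[0,0,0],[0,0,0],0.6]
    - [[0,0,0],[0,0,0],0.7]
    - [[0,0,0],[0,0,0],0.8]
    - [[0,0,0],[0,0,0],0.9]
    - [[0,0,0],[0,0,0],0.9]
  newtons: 40

```text
time: 7.25
eef_pos: [0.4652, -0.0997, 0.2106]
orientation: [0.989, 0.149, -0.0, -0.001]
ft_force: [-3.4, 4.2, 6.3]
finger_gap: 0.252
grip_force: 38.8
```

Emit:
servo_tool:
  motion:
    - [[0,0,0],[0,0,-0.25],0.9]
    - [[0,0,0],[0,0,-0.25],0.9]
    - [[0,0,0],[0,0,-0.25],0.9]
    - [[0,0,0],[0,0,-0.25],0.9]
    - [[0,0,0],[0,0,-0.1],0.9]
    - [[0,0,0],[0,0,0],0.9]
    - [[0,0,0],[0,0,0],0.9]
  newtons: 50

```text
time: 8.12
eef_pos: [0.4651, -0.0998, 0.2207]
orientation: [0.989, 0.149, -0.0, -0.0]
ft_force: [2.1, 5.5, -10.3]
finger_gap: 0.252
grip_force: 49.2
```

```bash
python3 - <<'E'
from st import *
s=sense();show(s)
i=get_image("wrist");j=get_image("side");k=get_image("scene")
a=cv2.resize(i["color"][130:330,180:380],(400,400))
v=proj(k,[.47,-.1,.22]).astype(int);print(v)
b=cv2.resize(k["color"][v[1]-35:v[1]+35,v[0]-35:v[0]+35],(400,400))
cv2.imwrite("pics/w3.png",np.hstack([a,b]))
E
```

```text
t 8.12 p [ 0.4651 -0.0998  0.2207] yang -72.9 tilt [-0.001  0.001 -1.   ] gap 0.252 F [  2.1   5.5 -10.3] q [-0.47  0.17  0.62  2.06 -0.12  0.95 -1.05]
[299 220]
```

View pics/w3.png

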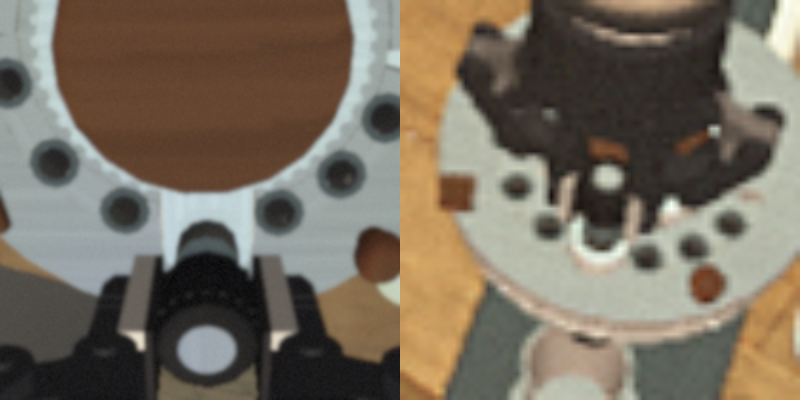

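The pin is about 10 mm up: TCP z rose from 210.6 to 220.7 and the force is -10 N, matching the spring. The rod is visible at (208,240) in the left crop. I'll turn the collar along the arc.

Emit:
servo_tool:
  motion:
    - [[0,0,-0.035],[0,0,0],0.9]
    - [[0,0,0],[0,0.406,0],0.9]
    - [[0,0,-0.07],[0,0,0],0.9]
    - [[0,0,0],[0,0.406,0],0.9]
    - [[0,0,-0.07],[0,0,0],0.9]
    - [[0,0,0],[0,0.406,0],0.9]
    - [[0,0,-0.07],[0,0,0],0.9]
    - [[0,0,0],[0,0.406,0],0.9]
    - [[0,0,-0.07],[0,0,0],0.9]
    - [[0,0,0],[0,0.406,0],0.9]
    - [[0,0,-0.035],[0,0,0],0.9]
    - [[0,0,0],[0,0,0],0.9]

```text
time: 9.78
eef_pos: [0.4745, -0.1177, 0.2209]
orientation: [0.948, 0.318, -0.0, -0.001]
ft_force: [1.8, 6.5, -9.8]
finger_gap: 0.252
grip_force: 50.3
```

```bash
cat > g.py <<'E'
from st import *
s=sense();show(s);p=s["eef_pos"][:2]-[.521,-.0825];print("r",np.hypot(*p),"ang",np.degrees(np.arctan2(p[1],p[0]))%360, s["ft_torque"].round(2))
E
python3 g.py
```

```text
t 9.78 p [ 0.4745 -0.1177  0.2209] yang -52.9 tilt [-0.001  0.001 -1.   ] gap 0.252 F [ 1.8  6.5 -9.8] q [-0.39  0.19  0.58  2.03 -0.13  0.95 -0.66]
r 0.05830557970477534 ang 217.12847297394762 [ 1.31 -0.6  -0.05]
```

Emit:
servo_tool:
  motion:
    - [[0,0,-0.035],[0,0,0],0.9]
    - [[0,0,0],[0,0.406,0],0.9]
    - [[0,0,-0.07],[0,0,0],0.9]
    - [[0,0,0],[0,0.406,0],0.9]
    - [[0,0,-0.07],[0,0,0],0.9]
    - [[0,0,0],[0,0.406,0],0.9]
    - [[0,0,-0.07],[0,0,0],0.9]
    - [[0,0,0],[0,0.406,0],0.9]
    - [[0,0,-0.07],[0,0,0],0.9]
    - [[0,0,0],[0,0.406,0],0.9]
    - [[0,0,-0.07],[0,0,0],0.9]
    - [[0,0,0],[0,0.406,0],0.9]
    - [[0,0,-0.035],[0,0,0],0.9]
    - [[0,0,0],[0,0,0],0.9]
    - [[0,0,0],[0,0,0],0.9]

```text
time: 11.65
eef_pos: [0.4929, -0.1334, 0.2208]
orientation: [0.861, 0.508, 0.0, -0.001]
ft_force: [3.0, 5.8, -10.4]
finger_gap: 0.252
grip_force: 50.4
```

```bash
cat >> g.py <<'E'
i=get_image("wrist");k=get_image("scene")
a=cv2.resize(i["color"][130:330,180:380],(400,400))
b=cv2.resize(k["color"][190:260,270:340],(400,400))
cv2.imwrite("pics/w4.png",np.hstack([a,b]))
E
python3 g.py
```

```text
t 11.65 p [ 0.4929 -0.1334  0.2208] yang -28.9 tilt [-0.001  0.002 -1.   ] gap 0.252 F [  3.    5.8 -10.4] q [-0.29  0.23  0.51  1.98 -0.14  0.96 -0.22]
r 0.058108673036694515 ang 241.11788251779723 [ 1.3  -0.7  -0.19]
```

View pics/w4.png

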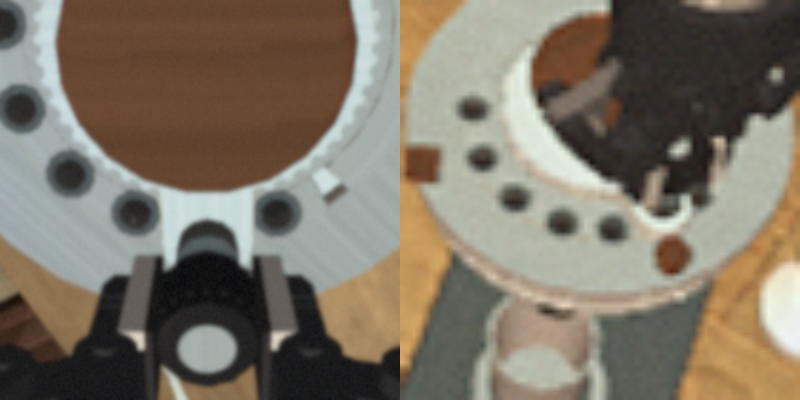

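The lug now points at the ball marker, with exactly one free hole beyond it at (278,211). It sits centred between the neighbouring holes: offsets of 73 and 71 px match the gaps of 21.6° and 20.9°. I'll lower the pin gently and watch the force.

Emit:
servo_tool:
  motion:
    - [[0,0,0],[0,0,0.1],0.9]
    - [[0,0,0],[0,0,0.1],0.9]
    - [[0,0,0],[0,0,0.1],0.9]
    - [[0,0,0],[0,0,0.05],0.9]
    - [[0,0,0],[0,0,0],0.9]
    - [[0,0,0],[0,0,0],0.9]

```text
time: 12.5
eef_pos: [0.4929, -0.1334, 0.2175]
orientation: [0.861, 0.508, 0.0, -0.001]
ft_force: [2.2, 5.2, -8.2]
finger_gap: 0.25
grip_force: 50.5
```

Emit:
servo_tool:
  motion:
    - [[0,0,0],[0,0,0.1],0.9]
    - [[0,0,0],[0,0,0.1],0.9]
    - [[0,0,0],[0,0,0.1],0.9]
    - [[0,0,0],[0,0,0],0.9]
    - [[0,0,0],[0,0,0],0.9]

```text
time: 13.12
eef_pos: [0.493, -0.1334, 0.2146]
orientation: [0.861, 0.508, 0.0, -0.001]
ft_force: [2.5, 6.6, -7.3]
finger_gap: 0.254
grip_force: 50.6
```

Emit:
servo_tool:
  motion:
    - [[0,0,0],[0,0,0.1],0.9]
    - [[0,0,0],[0,0,0.1],0.9]
    - [[0,0,0],[0,0,0.1],0.9]
    - [[0,0,0],[0,0,0.05],0.9]
    - [[0,0,0],[0,0,0],0.9]

```text
time: 13.75
eef_pos: [0.493, -0.1334, 0.2112]
orientation: [0.861, 0.508, 0.0, -0.001]
ft_force: [2.2, 6.6, -4.8]
finger_gap: 0.258
grip_force: 50.7
```

Release gradually and retreat upward.

Emit:
servo_tool:
  motion:
    - [[0,0,0],[0,0,0],0.7]
    - [[0,0,0],[0,0,0],0.6]
    - [[0,0,0],[0,0,0],0.5]
    - [[0,0,0],[0,0,0],0.4]
    - [[0,0,0],[0,0,0],0.3]
    - [[0,0,0],[0,0,0],0.3]
    - [[0,0,0],[0,0,-1],0.3]
    - [[0,0,0],[0,0,-2],0.3]
    - [[0,0,0],[0,0,-3],0.3]
    - [[0,0,0],[0,0,-4],0.3]
    - [[0,0,0],[-4,0,0],0.3]
    - [[0,0,0],[-4,0,0],0.3]
    - [[0,0,0],[0,0,0],0.3]
    - [[0,0,0],[0,0,0],0.3]

```text
time: 15.5
eef_pos: [0.4547, -0.2041, 0.3117]
orientation: [0.861, 0.509, 0.0, 0.0]
ft_force: [0.7, 0.4, -1.0]
finger_gap: 0.697
grip_force: 0.0
```

```bash
python3 - <<'E'
from st import *
s=sense();show(s);i=get_image("wrist");j=get_image("side")
c=np.array([.521,-.0825]);a=np.radians(241.2);k=c+.058*np.array([np.cos(a),np.sin(a)])
for z in(.24,.248):print(z,wproj(s,i,[*k,z]).round(1),proj(j,[*k,z]).round(1))
v=proj(j,[*k,.22]).round().astype(int);w=wproj(s,i,[*k,.2]).round().astype(int);print(v,w)
A=cv2.resize(i["color"][w[1]-50:w[1]+50,w[0]-50:w[0]+50],(400,400),interpolation=cv2.INTER_CUBIC)
B=cv2.resize(j["color"][v[1]-25:v[1]+25,v[0]-25:v[0]+25],(400,400),interpolation=cv2.INTER_CUBIC)
cv2.imwrite("pics/w5.png",np.hstack([A,B]))
E
```

```text
t 15.5 p [ 0.4547 -0.2041  0.3117] yang -28.8 tilt [ 0.001  0.    -1.   ] gap 0.697 F [ 0.7  0.4 -1. ] q [-0.24  0.1   0.59  1.9  -0.06  1.16 -0.13]
0.24 [282.4 105.6] [316.  184.3]
0.248 [282.3 105.6] [316.  182.1]
[316 190] [283 106]
```

View pics/w5.png

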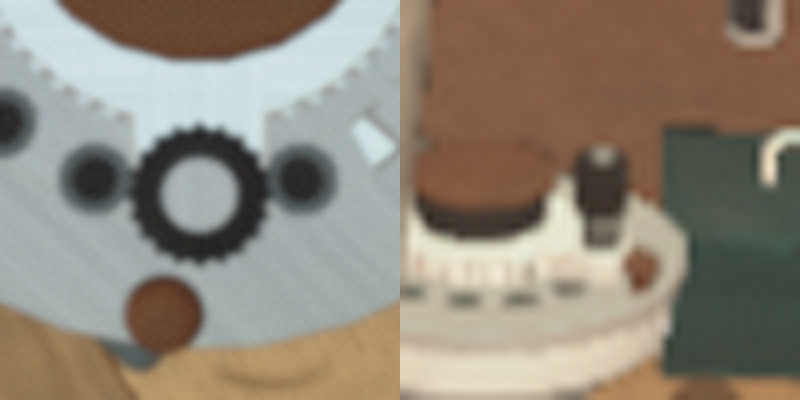

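The knob sits between the two neighbouring holes, right by the ball marker. In the side view its top is at row 184, against 184.3 predicted for a home pin and 182.1 for a raised one, so the pin is home.

```bash
python3 -c "
from rig import *
print(hand_in())"
```

```text
the job is handed in; nothing more can be done
None
```

The grinder is changed over to the ball-headed marker's recipe and the job is handed in: the pin dropped home in the second hole on that side, about 15.5 s into the 40 s limit, with no other items on the counter touched.

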